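Sweep the orange switch bank off

ROBOT

A 6-joint arm with a two-finger parallel gripper is mounted at the origin on a cart in front of the work surface, level with it; the furniture and walls round the work are solid. World frame = base frame: x ahead of the robot, y to its left, z up, the work surface at z = 0. Lengths are in m, angles in rad, forces in N, time in s.
With the tool pointing down it reaches from about 0.35 to 0.725 m from the base axis. Payload 4.3 kg.
Tool frame: the origin (TCP) lies on the centre line of the jaws, within the pads' length; the fingertips stand 14 mm ahead of it and the grasp point (between the pads) lies 5 mm behind it; z points along the fingers, y is the line along which they close (so a half turn about z gives the same grasp; the last joint's range is limited). The gripper opens to 85 mm and grips with 20 to 120 N. Pads are 22 mm wide; open, the fingers measure 114 mm over their backs; the gripper's body (76 mm by 85 mm) begins 54 mm behind the grasp point. The pads swing forward as they close: fully open they stand 13 mm farther back than shut.
Start: joints at [1.093, 0.377, 0.081, 1.274, 0, 1.46], TCP at [0.207, 0.537, 0.245] pointing down, gripper open.
Joint ranges: [-2.72, 2.72], [-0.84, 1.66], [-1.02, 1.22], [-1.77, 2.12], [-1.37, 1.28], [-3.14, 3.14]. Speed limits (rad/s): [2.57, 2.57, 3.14, 3.14, 3.14, 3.14].

INTERFACE

Orientations are given as a rotation vector (axis times angle).
In Python, from bench import arm gives the robot as it stands.
- The arm moves only by the tool send_rows, never from a script. Its argument "deltas" is a list of rows, each an object with "fingers": the opening, from 0 (shut) to 1 (fully open); "delta_pos": the shift along the world's x, y, z in mm, a list of three; "twist": the turn about the world's z in rad. In form: [{"fingers": fingers, "delta_pos": [dx, dy, dz], "twist": twist}, ...]. A call has 1 to 12 rows; each row is the pose to reach, as a shift and turn from the pose commanded when the call began; what a row does not reach only later rows make up. A row lasts 1/12 s, in which the tool goes at most 41.7 mm and 7.16 degrees, less where a joint would pass 70% of its speed; a pose out of reach is approached as far as the arm can. A call with a gripper value outside its range is refused whole. The fingers move at their own pace and stop on an object; "force" is the grip in N (left out, the last holds). Time passes only in rows, so rows that repeat a pose let the fingers close. It gives the time, the measured TCP pose, the force, the opening and the grip force at its end, in the units of the state.
- arm.observe(): the state, without advancing time (a new reading comes with each control period).
- arm.snapshot(name): name is "scene" or "top" or "wrist"; returns (picture, depth): 400x640x3 uint8, blue, green, red; 400x640 float32, m along the optical axis (not along the pixel's ray), 0 where there is no reading.
- arm.camera_info(name): a dict with "fx", "fy", "cx", "cy" (pixels), "dist" ([k1, k2, p1, p2, k3] as OpenCV has them; the pictures are not rectified), "world_from_camera" (4x4, takes a point from camera to world coordinates); the wrist camera has in their place "tool_from_camera" (4x4, takes a point from camera to tool coordinates, whose origin is the TCP and whose axes are the flange's). Camera axes: x right, y up, looking along -z (the intrinsics and any distortion apply to the point x, -y, -z); pixel columns grow to the right and rows downward; lengths in m; the calibration is good to about 2 mm. A picture is of the moment at which its call begins: read the wrist's pose just before it. camera_info takes no time and is no camera call.
- arm.finish_job(): hands the job in; it is judged then, once.
The state is a dict: "time_s": time; "joint_pos": joint angles; "joint_velocities": joint speeds; "effort": joint torques, N m; "position": TCP position; "eef_rot": TCP orientation; "wrist_force": force on the tool from outside, world axes, zero at the start; "ft_torque": the same for the moment, N m; "gripper_width": finger opening in m; "grasp_force": force on a finger pad.
Only numpy, scipy, OpenCV 4.12 (cv2) and the standard library are available. Lean on these libraries where they do the work, as an engineer would, in place of code of your own. Each camera call takes 0.05 s, during which the arm holds its last target. There are 200 camera calls.

TASK

Work is over: switch off all three toggle levers of the orange switch bank in one drag of a closed fingertip along the row, from the end with the green dot to the end with the black dot, so that every lever tips over and lies down. Once the first lever is over, keep the fingertip down at the levers until the last one is over too. Do not touch the blue and the white bank, they stay on.

Things in the scene. Friction and masses are not known exactly. Their poses are not given: they have to be found in the camera images.
- orange_bank: Fixed grey switch box, orange top plate, 3 orange toggle levers in a row along its own y axis; 66 x 200 x 34 mm (own x, y, z); origin: centre of its underside, on the bench. Lever pivots at y = -50, 0, 50 mm, x = 0, z = 36 mm. Standing (on) levers reach z = 80 mm. Green dot on the plate at the -y end (lever 1), black dot at the +y end (lever 3).
- blue_bank: A like fixed switch box, same size, blue top plate and levers, all on; must not be touched. Origin: centre of its underside, row along its own y axis, levers reach z = 80 mm. (Round the bench: a tall leaning panel, top at z = 0.35 m, fills y > 0.44 m up to x = 0.475 m; shelves begin at x = 0.65 m, a clamp bar runs before them.)
- white_bank: A like fixed switch box, same size, white top plate and levers, all on; must not be touched. Origin: centre of its underside, row along its own y axis, levers reach z = 80 mm.
- orange_bank_lever1 (a joint): Orange lever nearest the green dot, 45 mm long; paddle 11 mm wide (across the row), 8 mm thick. 0 = on: leans 0.35 rad to the box's -y, against a stop. 1.6 = off: lies 1.25 rad past upright to +y, top then at z = 54 mm. Weighted: light to push (under 1 N), past about 0.6 it drops over by itself. A fingertip moving to +y with its end at z = 60 to 70 mm tips it and passes over it.
- orange_bank_lever2 (a joint): Second orange lever from the green dot, like lever 1: 0 = on, 1.6 rad = off
- orange_bank_lever3 (a joint): Orange lever nearest the black dot, like lever 1: 0 = on, 1.6 rad = off

How it is judged:
By the outcome, as a careful person would: the job done as asked, in the order asked, and still so for the second after the job is handed in, with the robot touching nothing.
It also fails if it takes over 34 s, if anything falls off the work surface, if the arm or the gripper's body presses on something with over 40 N, if the wrist force passes 120 N, or if a joint passes its speed limit or range.

## Working session

There is one attempt and no reset: what is moved stays moved. The work goes in short steps, Python scripts to look and compute and a tool call to move; the robot and the scene stay as the last step left them, time stands still between calls to the robot, and variables do not carry over. Pictures are saved under pics/ and viewed, at most 10 in all, crops included, and the job is handed in when it is done.

Besides the shell and the picture viewer there is one more tool, called after "Request:" by a JSON object that holds its "name" and its "arguments", one argument or row to a line. send_rows: Moves the arm, as the interface text tells. Its arguments: {"type":"object","properties":{"deltas":{"type":"array","items":{"type":"object","properties":{"fingers":{"type":"number"},"delta_pos":{"type":"array","items":{"type":"number"}},"twist":{"type":"number"}}}},"force":{"type":"number"}},"required":["deltas"]}

```bash
mkdir -p pics; cat > h.py <<'E'
import numpy as np, cv2
from bench import arm
def grab(n):
    im,d=arm.snapshot(n); return im,d,arm.camera_info(n)
def pts(px,d,c):
    K=np.array([[c['fx'],0,c['cx']],[0,c['fy'],c['cy']],[0,0,1]])
    u=cv2.undistortPoints(np.float64(px).reshape(-1,1,2),K,np.float64(c['dist'])).reshape(-1,2)
    z=np.asarray(d)
    P=np.c_[u[:,0]*z,-u[:,1]*z,-z,np.ones(len(u))]
    return (P@np.array(c['world_from_camera']).T)[:,:3]
E
python3 - <<'E'
from h import *
for n in('top','scene'):
    im,d,c=grab(n); cv2.imwrite(f'pics/{n}0.png',im); np.savez(f'{n}0.npz',im=im,d=d)
    hsv=cv2.cvtColor(im,cv2.COLOR_BGR2HSV)
    m=cv2.inRange(hsv,(5,140,90),(22,255,255))&np.uint8((d>0)*255)
    ys,xs=np.nonzero(m); P=pts(np.c_[xs,ys],d[ys,xs],c)
    s=(P[:,2]>.025)&(P[:,2]<.045); Q=P[s]
    print(n,len(P),len(Q),Q.mean(0) if len(Q) else 0)
    if len(Q)>20: print(cv2.minAreaRect(np.float32(Q[:,:2]*1000)))
    L=P[(P[:,2]>.07)&(P[:,2]<.09)]; print(len(L),L.round(3)[::max(1,len(L)//12)])
s=arm.observe();print(s)
E
```

```text
top 2195 1265 [ 0.53985117 -0.3234037   0.03317814]
((585.653564453125, -1.14288330078125), (1550.21484375, 220.466552734375), 84.11296844482422)
37 [[ 0.527 -0.01   0.072]
 [ 0.524 -0.01   0.074]
 [ 0.52  -0.008  0.078]
 [ 0.52  -0.016  0.079]
 [ 0.518 -0.013  0.074]
 [ 0.51  -0.063  0.076]
 [ 0.505 -0.063  0.083]
 [ 0.503 -0.06   0.079]
 [ 0.501 -0.06   0.076]
 [ 0.492 -0.109  0.08 ]
 [ 0.49  -0.103  0.078]
 [ 0.487 -0.103  0.075]
 [ 0.484 -0.106  0.075]]
scene 1628 1106 [ 0.53641003 -0.33233055  0.03296611]
((533.5615844726562, -366.4837646484375), (116.23336029052734, 831.346435546875), 4.282652378082275)
34 [[ 0.517 -0.011  0.082]
 [ 0.526 -0.011  0.075]
 [ 0.52  -0.013  0.077]
 [ 0.524 -0.016  0.075]
 [ 0.518 -0.014  0.075]
 [ 0.504 -0.057  0.079]
 [ 0.512 -0.058  0.074]
 [ 0.502 -0.059  0.078]
 [ 0.508 -0.061  0.075]
 [ 0.5   -0.061  0.077]
 [ 0.505 -0.064  0.075]
 [ 0.49  -0.103  0.076]
 [ 0.493 -0.107  0.076]
 [ 0.486 -0.102  0.074]
 [ 0.488 -0.108  0.077]
 [ 0.494 -0.11   0.073]
 [ 0.488 -0.107  0.072]]
{'time_s': 0.1, 'joint_pos': array([ 1.09270436e+00,  3.78009054e-01,  7.97334497e-02,  1.27441682e+00,
       -9.59117852e-06,  1.46050692e+00]), 'joint_velocities': array([ 0.0002405 , -0.00131978,  0.00292017, -0.00070978,  0.00149339,
        0.0013523 ]), 'effort': array([ 1.37140454e-03, -4.64692855e+01,  2.70583087e+01,  1.20017180e-02,
       -6.13322845e-05, -5.97809844e-06]), 'position': array([0.20647139, 0.53602556, 0.24443334]), 'eef_rot': array([-5.74392776e-01, -3.08808559e+00,  2.85430676e-03]), 'wrist_force': array([-0.31737879, -0.01477237,  0.1028012 ]), 'ft_torque': array([-0.01289123, -0.01712939,  0.04570103]), 'grasp_force': 0.0, 'gripper_width': 0.08557928029659531}
```

View pics/top0.png

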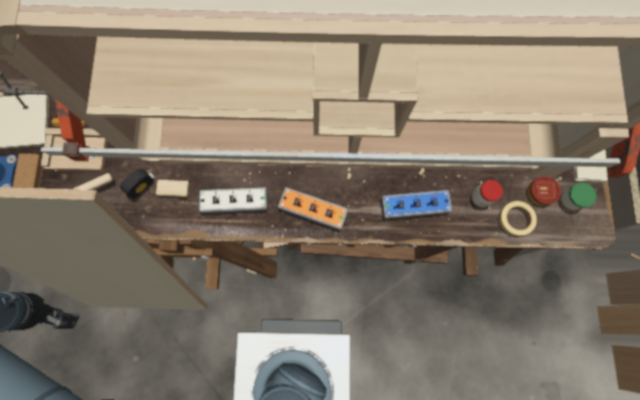

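View pics/scene0.png

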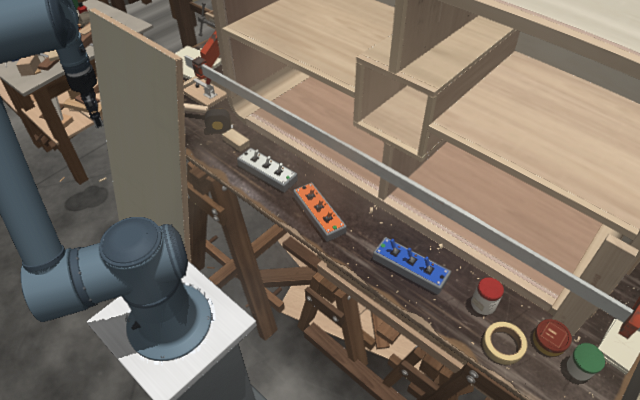

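The top view has the white bank at (233,200), orange at (313,208) and blue at (417,204). The arm is at far left, at (40,310), beside the grey panel, whose near edge runs (95,190) to (205,305). Next I'll zoom in on the orange bank and map the panel.

```bash
python3 - <<'E'
from h import *
T=np.load('top0.npz');im,d=T['im'],T['d'];c=arm.camera_info('top')
S=np.load('scene0.npz')
a=cv2.resize(im[175:240,190:460],None,fx=2.9,fy=2.9,interpolation=cv2.INTER_CUBIC)
b=cv2.resize(S['im'][140:290,220:460],None,fx=2.6,fy=2.6,interpolation=cv2.INTER_CUBIC)
o=np.zeros((a.shape[0]+b.shape[0],max(a.shape[1],b.shape[1]),3),np.uint8)
o[:a.shape[0],:a.shape[1]]=a;o[a.shape[0]:,:b.shape[1]]=b
cv2.imwrite('pics/crop.png',o)
for n,D in(('top',T),('scene',S)):
    im,d=D['im'],D['d'];c=arm.camera_info(n)
    ys,xs=np.nonzero(d>0);P=pts(np.c_[xs,ys],d[ys,xs],c);h=cv2.cvtColor(im,cv2.COLOR_BGR2HSV)[ys,xs].astype(int)
    col=im[ys,xs]
    near=(P[:,0]>.4)&(P[:,0]<.62)&(P[:,1]>-.2)&(P[:,1]<.08)
    # plate+dots+everything box-high
    s=near&(P[:,2]>.029)&(P[:,2]<.04)
    org=s&(h[:,0]>4)&(h[:,0]<23)&(h[:,1]>140)&(h[:,2]>90)
    r=cv2.minAreaRect(np.float32(P[org][:,:2]*1000));print(n,'plate',r,np.round(P[org].mean(0),4))
    g=near&(P[:,2]>.028)&(h[:,0]>40)&(h[:,0]<85)&(h[:,1]>80)
    print('green',g.sum(),P[g].mean(0) if g.any() else 0)
    k=near&(P[:,2]>.029)&(P[:,2]<.045)&(h[:,2]<70)
    print('dark',P[k].round(3).tolist()[:40])
    # panel map
    w=(P[:,0]>-.2)&(P[:,0]<.6)&(P[:,1]>.25)&(P[:,1]<1.1)&(P[:,2]>.05)
    for y0 in np.arange(.28,.9,.08):
        q=P[w&(abs(P[:,1]-y0)<.01)]
        if len(q):
            for z0 in(.1,.2,.3,.36): 
                e=q[abs(q[:,2]-z0)<.02]
                if len(e):print(n,'y%.2f z%.2f x %.3f..%.3f'%(y0,z0,e[:,0].min(),e[:,0].max()),len(e))
E
```

```text
top plate ((509.13128662109375, -45.924713134765625), (179.24600219726562, 47.090702056884766), 71.81730651855469) [ 0.5086 -0.0446  0.0348]
green 3 [ 0.48052174 -0.13029185  0.03396448]
dark []
top y0.44 z0.10 x 0.388..0.419 66
top y0.44 z0.20 x 0.408..0.438 95
top y0.44 z0.30 x 0.429..0.460 125
top y0.44 z0.36 x 0.444..0.469 90
top y0.52 z0.10 x 0.389..0.398 35
top y0.52 z0.20 x 0.409..0.418 44
top y0.52 z0.30 x 0.179..0.439 66
top y0.52 z0.36 x 0.167..0.469 159
top y0.60 z0.10 x 0.389..0.398 35
top y0.60 z0.20 x 0.410..0.599 75
top y0.60 z0.30 x 0.431..0.440 60
top y0.60 z0.36 x 0.445..0.470 105
top y0.68 z0.10 x 0.392..0.399 37
top y0.68 z0.20 x 0.411..0.420 46
top y0.68 z0.30 x 0.431..0.436 14
top y0.76 z0.10 x 0.391..0.400 38
scene plate ((509.914306640625, -46.83190155029297), (188.03892517089844, 54.50884246826172), 70.9740982055664) [ 0.5065 -0.0511  0.0348]
green 9 [ 0.48151662 -0.12966701  0.03628756]
dark [[0.537, 0.04, 0.035], [0.536, 0.036, 0.039], [0.516, 0.004, 0.039], [0.514, -0.001, 0.04], [0.523, -0.001, 0.032], [0.523, -0.005, 0.035], [0.513, -0.002, 0.036], [0.51
[... 866 characters left out ...]
 0.390..0.402 35
scene y0.52 z0.20 x 0.410..0.423 39
scene y0.52 z0.30 x 0.181..0.443 47
scene y0.52 z0.36 x 0.169..0.472 96
scene y0.60 z0.10 x 0.390..0.403 35
scene y0.60 z0.20 x 0.410..0.600 53
scene y0.60 z0.30 x 0.431..0.442 42
scene y0.60 z0.36 x 0.445..0.473 34
scene y0.68 z0.10 x 0.391..0.405 34
scene y0.68 z0.20 x 0.413..0.424 32
scene y0.68 z0.30 x 0.431..0.448 39
scene y0.68 z0.36 x 0.445..0.472 32
scene y0.76 z0.10 x 0.393..0.403 32
scene y0.76 z0.20 x 0.412..0.426 32
scene y0.76 z0.30 x 0.435..0.448 36
scene y0.76 z0.36 x 0.447..0.473 29
scene y0.84 z0.10 x 0.393..0.406 27
scene y0.84 z0.20 x 0.414..0.427 25
scene y0.84 z0.30 x 0.437..0.446 28
scene y0.84 z0.36 x 0.449..0.472 24
```

View pics/crop.png

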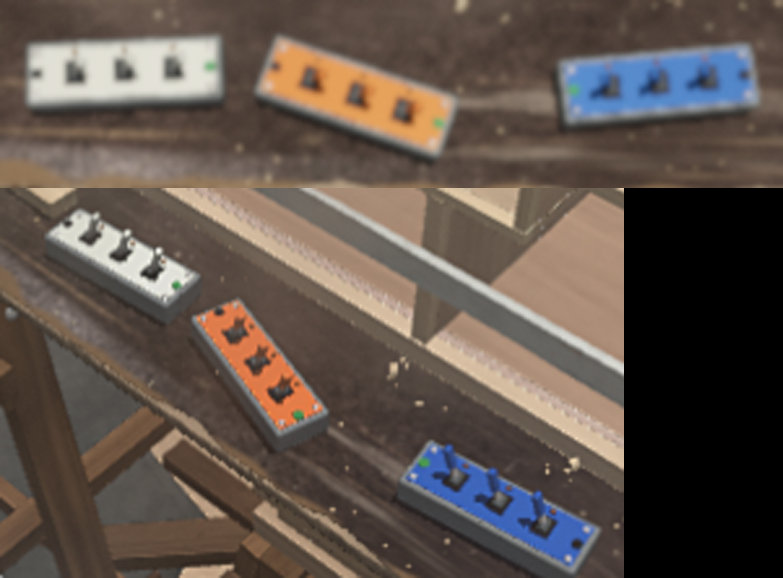

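Green dot is at about (0.481, -0.130) and black at (0.537, 0.038). The row centre is about (0.509, -0.046), heading 71.5°, and the tool's closing axis is already near that (69°). I'll swing out at small radius, away from the panel, while closing the fingers.

Request:
{"name": "send_rows", "arguments": {
  "deltas": [
    {"fingers": 0, "delta_pos": [0, -35, 0], "twist": 0},
    {"fingers": 0, "delta_pos": [5, -70, 0], "twist": 0},
    {"fingers": 0, "delta_pos": [12, -105, 0], "twist": 0},
    {"fingers": 0, "delta_pos": [20, -140, 0], "twist": 0},
    {"fingers": 0, "delta_pos": [30, -170, 0], "twist": 0},
    {"fingers": 0, "delta_pos": [40, -200, 0], "twist": 0},
    {"fingers": 0, "delta_pos": [70, -235, 0], "twist": 0},
    {"fingers": 0, "delta_pos": [100, -265, 0], "twist": 0},
    {"fingers": 0, "delta_pos": [130, -300, 0], "twist": 0},
    {"fingers": 0, "delta_pos": [155, -335, 0], "twist": 0},
    {"fingers": 0, "delta_pos": [175, -370, 0], "twist": 0},
    {"fingers": 0, "delta_pos": [193, -405, 0], "twist": 0}
  ],
  "force": 40
}}

```text
time_s: 1.1
position: [0.3972, 0.1361, 0.2451]
eef_rot: [0.574, 3.089, 0.0]
wrist_force: [0.1, 1.0, 0.4]
gripper_width: -0.0001
grasp_force: 0.0
```

Request:
{"name": "send_rows", "arguments": {
  "deltas": [
    {"fingers": 0, "delta_pos": [12, -35, 0], "twist": 0.04},
    {"fingers": 0, "delta_pos": [22, -70, 0], "twist": 0.04},
    {"fingers": 0, "delta_pos": [32, -105, 0], "twist": 0.04},
    {"fingers": 0, "delta_pos": [40, -140, 0], "twist": 0.04},
    {"fingers": 0, "delta_pos": [50, -175, 0], "twist": 0.04},
    {"fingers": 0, "delta_pos": [58, -210, 0], "twist": 0.04},
    {"fingers": 0, "delta_pos": [66, -245, 0], "twist": 0.04},
    {"fingers": 0, "delta_pos": [72, -270, 0], "twist": 0.04},
    {"fingers": 0, "delta_pos": [75, -282, 0], "twist": 0.04},
    {"fingers": 0, "delta_pos": [75, -282, 0], "twist": 0.04},
    {"fingers": 0, "delta_pos": [75, -282, 0], "twist": 0.04},
    {"fingers": 0, "delta_pos": [75, -282, 0], "twist": 0.04}
  ]
}}

```text
time_s: 2.1
position: [0.4709, -0.1429, 0.2451]
eef_rot: [-0.511, -3.099, -0.002]
wrist_force: [-0.2, 0.7, -0.4]
gripper_width: 0.0007
grasp_force: 0.0
```

```bash
python3 - <<'E'
from h import *
from scipy.spatial.transform import Rotation as R
s=arm.observe();T=np.eye(4);T[:3,:3]=R.from_rotvec(s['eef_rot']).as_matrix();T[:3,3]=s['position']
print(s['position'],T[:3,1],s['time_s'])
im,d,c=grab('wrist');c['world_from_camera']=T@np.array(c['tool_from_camera'])
cv2.imwrite('pics/w1.png',im)
ys,xs=np.nonzero(d>0);P=pts(np.c_[xs,ys],d[ys,xs],c);h=cv2.cvtColor(im,cv2.COLOR_BGR2HSV)[ys,xs].astype(int)
n=P[:,2]<.11
org=n&(h[:,0]>4)&(h[:,0]<22)&(h[:,1]>140)&(h[:,2]>90)
p=org&(P[:,2]>.029)&(P[:,2]<.039);print(p.sum(),cv2.minAreaRect(np.float32(P[p][:,:2]*1000)))
l=org&(P[:,2]>.072)&(P[:,2]<.09)
m=np.zeros(d.shape,np.uint8);m[ys[l],xs[l]]=255
k,lab,st,ce=cv2.connectedComponentsWithStats(m)
L=lab[ys,xs]
for i in range(1,k):
    if st[i,4]>15:print(st[i,4],P[L==i].mean(0).round(4),P[L==i].min(0).round(4),P[L==i].max(0).round(4))
g=n&(h[:,0]>40)&(h[:,0]<85)&(h[:,1]>80)&(P[:,2]>.028)&(P[:,2]<.04)&(P[:,0]>.43)&(P[:,1]>-.2);print('g',g.sum(),np.median(P[g],0) if g.any() else 0)
# fingertip as seen by the fixed cameras: lowest points under the TCP
for cam in('scene','top'):
    i2,d2,c2=grab(cam);y2,x2=np.nonzero(d2>0);Q=pts(np.c_[x2,y2],d2[y2,x2],c2)
    q=Q[(np.hypot(Q[:,0]-s['position'][0],Q[:,1]-s['position'][1])<.03)&(Q[:,2]>.1)]
    print(cam,len(q),np.sort(q[:,2])[:6].round(4))
E
```

```text
[ 0.47085133 -0.14286604  0.24508662] [3.21026158e-01 9.47070019e-01 7.65313885e-04] 2.1
2585 ((531.7110595703125, -278.95880126953125), (114.73062133789062, 942.9805908203125), 4.231278419494629)
69 [ 0.4899 -0.1071  0.0775] [ 0.4854 -0.1122  0.0723] [ 0.4946 -0.1019  0.0801]
66 [ 0.506  -0.0594  0.0781] [ 0.5014 -0.0636  0.0722] [ 0.5119 -0.0543  0.0806]
71 [ 0.5216 -0.0126  0.0778] [ 0.5173 -0.0166  0.0722] [ 0.5287 -0.0076  0.08  ]
g 105 [0.53345193 0.09992157 0.03695761]
scene 470 [0.2311 0.2318 0.2333 0.2341 0.2348 0.2348]
top 1181 [0.6786 0.6793 0.6795 0.6797 0.6801 0.6802]
```

View pics/w1.png

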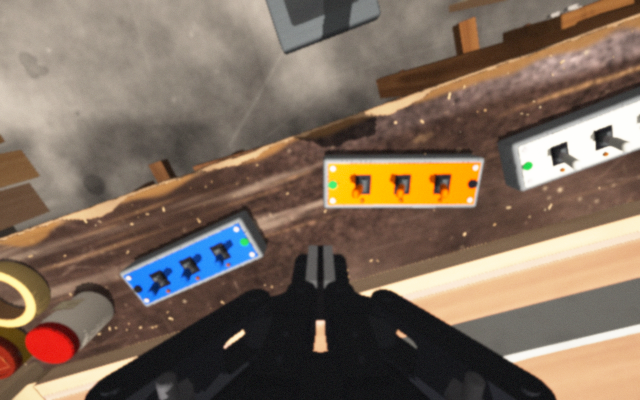

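The wrist view shows the three orange levers at (362,183), (401,183) and (441,183), with the green dot at (333,184). The fingertip at (320,250) is clear of every bank. Tip height is TCP - 14 mm, as confirmed by the scene camera. I'll descend ahead of lever 1.

Request:
{"name": "send_rows", "arguments": {
  "deltas": [
    {"fingers": 0, "delta_pos": [6, -4, -20], "twist": 0},
    {"fingers": 0, "delta_pos": [6, -4, -45], "twist": 0},
    {"fingers": 0, "delta_pos": [6, -4, -70], "twist": 0},
    {"fingers": 0, "delta_pos": [6, -4, -95], "twist": 0},
    {"fingers": 0, "delta_pos": [6, -4, -120], "twist": 0},
    {"fingers": 0, "delta_pos": [6, -4, -140], "twist": 0},
    {"fingers": 0, "delta_pos": [6, -4, -155], "twist": 0},
    {"fingers": 0, "delta_pos": [6, -4, -163], "twist": 0},
    {"fingers": 0, "delta_pos": [6, -4, -166], "twist": 0},
    {"fingers": 0, "delta_pos": [6, -4, -166], "twist": 0},
    {"fingers": 0, "delta_pos": [6, -4, -166], "twist": 0},
    {"fingers": 0, "delta_pos": [6, -4, -166], "twist": 0}
  ]
}}

```text
time_s: 3.25
position: [0.4784, -0.1484, 0.0805]
eef_rot: [0.512, 3.097, -0.001]
wrist_force: [-0.5, -0.3, -0.4]
gripper_width: -0.0001
grasp_force: 0.0
```

Request:
{"name": "send_rows", "arguments": {
  "deltas": [
    {"fingers": 0, "delta_pos": [2, 8, -1], "twist": 0},
    {"fingers": 0, "delta_pos": [4, 15, -2], "twist": 0},
    {"fingers": 0, "delta_pos": [7, 23, -2], "twist": 0},
    {"fingers": 0, "delta_pos": [9, 31, -2], "twist": 0},
    {"fingers": 0, "delta_pos": [12, 38, -2], "twist": 0},
    {"fingers": 0, "delta_pos": [14, 46, -2], "twist": 0},
    {"fingers": 0, "delta_pos": [17, 54, -2], "twist": 0},
    {"fingers": 0, "delta_pos": [19, 61, -2], "twist": 0},
    {"fingers": 0, "delta_pos": [22, 69, -2], "twist": 0},
    {"fingers": 0, "delta_pos": [24, 76, -2], "twist": 0},
    {"fingers": 0, "delta_pos": [27, 84, -2], "twist": 0},
    {"fingers": 0, "delta_pos": [29, 91, -2], "twist": 0}
  ]
}}

```text
time_s: 4.25
position: [0.5068, -0.0563, 0.0774]
eef_rot: [0.512, 3.099, 0.0]
wrist_force: [0.0, -1.7, -0.0]
gripper_width: 0.0
grasp_force: 0.1
```

Request:
{"name": "send_rows", "arguments": {
  "deltas": [
    {"fingers": 0, "delta_pos": [2, 8, 0], "twist": 0},
    {"fingers": 0, "delta_pos": [5, 15, 1], "twist": 0},
    {"fingers": 0, "delta_pos": [7, 23, 1], "twist": 0},
    {"fingers": 0, "delta_pos": [10, 31, 1], "twist": 0},
    {"fingers": 0, "delta_pos": [12, 38, 1], "twist": 0},
    {"fingers": 0, "delta_pos": [15, 46, 1], "twist": 0},
    {"fingers": 0, "delta_pos": [18, 54, 1], "twist": 0},
    {"fingers": 0, "delta_pos": [20, 61, 1], "twist": 0},
    {"fingers": 0, "delta_pos": [23, 69, 1], "twist": 0},
    {"fingers": 0, "delta_pos": [25, 76, 1], "twist": 0},
    {"fingers": 0, "delta_pos": [28, 84, 1], "twist": 0},
    {"fingers": 0, "delta_pos": [30, 91, 1], "twist": 0}
  ]
}}

```text
time_s: 5.25
position: [0.5367, 0.0348, 0.0783]
eef_rot: [0.512, 3.099, 0.0]
wrist_force: [0.6, 1.1, -0.5]
gripper_width: 0.0
grasp_force: 0.0
```

```bash
python3 - <<'E'
from h import *
im,d,c=grab('scene');cv2.imwrite('pics/s2.png',cv2.resize(im[130:290,200:440],None,fx=3,fy=3,interpolation=cv2.INTER_CUBIC))
E
```

```text
(no output)
```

View pics/s2.png

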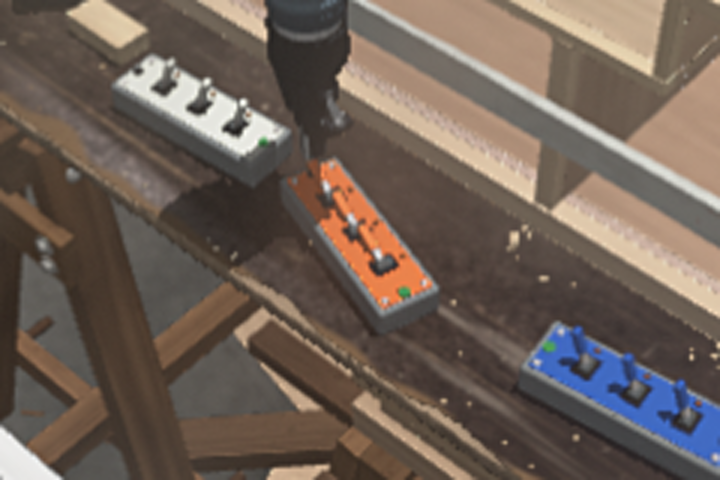

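Levers 1 and 2 are lying down (crop (378,245), (350,215)). Lever 3, at (325,185), is partly hidden under the finger. I'll lift straight up and check it.

Request:
{"name": "send_rows", "arguments": {
  "deltas": [
    {"fingers": 0, "delta_pos": [0, 0, 15], "twist": 0},
    {"fingers": 0, "delta_pos": [0, 0, 40], "twist": 0},
    {"fingers": 0, "delta_pos": [0, 0, 65], "twist": 0},
    {"fingers": 0, "delta_pos": [0, 0, 90], "twist": 0},
    {"fingers": 0, "delta_pos": [0, 0, 115], "twist": 0},
    {"fingers": 0, "delta_pos": [0, 0, 135], "twist": 0},
    {"fingers": 0, "delta_pos": [0, 0, 150], "twist": 0},
    {"fingers": 0, "delta_pos": [0, 0, 150], "twist": 0},
    {"fingers": 0, "delta_pos": [0, 0, 150], "twist": 0},
    {"fingers": 0, "delta_pos": [0, 0, 150], "twist": 0}
  ]
}}

```text
time_s: 6.13
position: [0.5359, 0.0339, 0.2273]
eef_rot: [-0.512, -3.098, 0.0]
wrist_force: [-0.4, 0.3, 0.3]
gripper_width: 0.0001
grasp_force: 0.0
```

```bash
python3 - <<'E'
from h import *
im,d,c=grab('scene');cv2.imwrite('pics/s3.png',cv2.resize(im[130:290,200:440],None,fx=3,fy=3,interpolation=cv2.INTER_CUBIC))
ys,xs=np.nonzero(d>0);P=pts(np.c_[xs,ys],d[ys,xs],c);h=cv2.cvtColor(im,cv2.COLOR_BGR2HSV)[ys,xs]
o=(h[:,0]>4)&(h[:,0]<23)&(h[:,1]>140)&(P[:,0]>.45)&(P[:,0]<.58)&(P[:,1]>-.16)&(P[:,1]<.07)&(P[:,2]<.12)
Q=P[o];u=(Q[:,:2]-[.509,-.046])@[.318,.948]
print('max z',Q[:,2].max())
for a in range(-80,110,10):
    k=(u*1000>a)&(u*1000<a+10);print(a,Q[k,2].max().round(4) if k.any() else 0)
E
```

```text
max z 0.0565529843764383
-80 0.0415
-70 0.0406
-60 0.0419
-50 0.0392
-40 0.0461
-30 0.0531
-20 0.0566
-10 0.0412
0 0.0394
10 0.0496
20 0.0498
30 0.0551
40 0.0499
50 0.0392
60 0.0507
70 0.0557
80 0.0537
90 0.0522
100 0
```

View pics/s3.png

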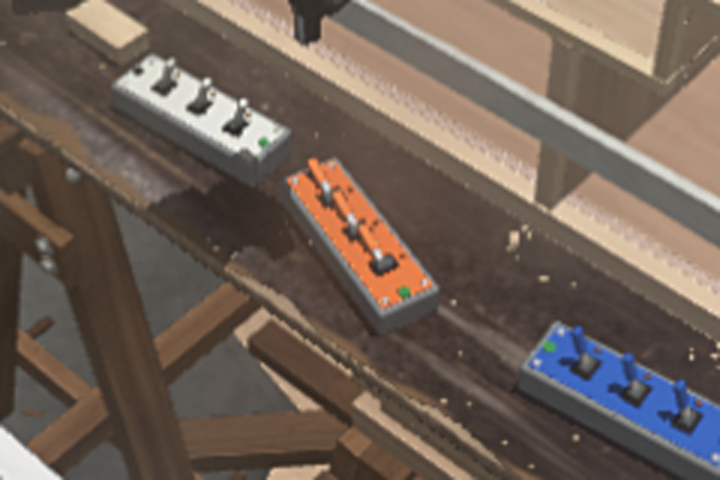

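All three orange levers are lying down ((378,245), (350,212), (318,172)), with tops at about 55 mm. The blue and white levers are still standing, and the arm is clear.

```bash
python3 -c "
from bench import arm
print(arm.finish_job())"
```

```text
the job is handed in; nothing more can be done
None
```

All three orange levers were switched off in one drag from the green dot to the black dot and lie flat; the blue and white banks were not touched and are still on, and the job was handed in at about 6 s of the allowed 34 s.

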